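# Load the dispatch tray in reverse order

### The job

Move the four parcels from the white trays on the stock rack into the grey dispatch rack, one to each bay, in reverse order because the last stop must be unloaded first: as the robot sees them, the parcel at the left end of the stock row goes into the bay at the right end of the dispatch rack, the next one beside it, and so on to the parcel at the right end, which goes into the left-end bay. Set each parcel down upright on the floor of its bay, without letting it fall, and leave the tape roll, tape dispenser and mug on the bench alone.

Things in the scene. Friction and masses are not known exactly. Their poses are not given: they have to be found in the camera images.
- parcel_square: loose cardboard carton, square and upright, 42 x 42 mm, 82 mm high, about 150 g; origin: centre of its underside; z up its height
- parcel_tube: loose round cardboard mailing tube with a white end cap, upright, diameter 50 mm, 88 mm high, about 150 g; origin: centre of its underside; z up its height
- parcel_slim: loose slim upright cardboard carton, 56 mm (its x) x 28 mm (its y), 86 mm high, about 140 g; origin: centre of its underside; z up its height
- parcel_wide: loose low, wide cardboard carton, 54 mm (its x) x 66 mm (its y), 72 mm high, about 220 g; origin: centre of its underside; z up its height
- tray_square: shallow open white plastic tray, fixed, 94 (x) x 80 (y) x 12 mm high, walls and floor 3 mm, origin at the centre of its underside; the square parcel starts in it, standing on its floor. The four trays look alike and stay where they are: they stand side by side in a row on the stock rack, parallel to it
- tray_tube: shallow open white plastic tray, fixed, 94 (x) x 80 (y) x 12 mm high, walls and floor 3 mm, origin at the centre of its underside; the tube parcel starts in it, standing on its floor. The four trays look alike and stay where they are: they stand side by side in a row on the stock rack, parallel to it
- tray_slim: shallow open white plastic tray, fixed, 94 (x) x 80 (y) x 12 mm high, walls and floor 3 mm, origin at the centre of its underside; the slim parcel starts in it, standing on its floor. The four trays look alike and stay where they are: they stand side by side in a row on the stock rack, parallel to it
- tray_wide: shallow open white plastic tray, fixed, 94 (x) x 80 (y) x 12 mm high, walls and floor 3 mm, origin at the centre of its underside; the wide parcel starts in it, standing on its floor. The four trays look alike and stay where they are: they stand side by side in a row on the stock rack, parallel to it
- stock_rack: flat dark steel wire deck, fixed, 110 (x) x 350 (y) x 9 mm high, left or right on the bench, carrying the four trays along its centre line at y = -127.5, -42.5, 42.5 and 127.5 mm; origin at the centre of its underside, x away from the robot, +y to the robot's left (turned up to 15 degrees)
- dispatch_rack: grey plastic tray beside the stock rack, fixed, 110 (x) x 345 (y) x 25 mm high, with four open bays 100 (x) x 80 (y) mm inside, centred at y = -127.5, -42.5, 42.5 and 127.5 mm; bay floor 5 mm above the underside, walls 5 mm thick, 25 mm high; origin at the centre of its underside, x away from the robot, +y to the robot's left (turned up to 15 degrees)
Not all that is in view belongs to the job. Leave any green look-alike of the parcel_wide alone.

How it is judged:
By the outcome, as a careful person would: the job done as asked, in the order asked, and still so for the second after the job is handed in, with the robot touching nothing.
It also fails if it takes over 109 s, if anything falls off the work surface, if the arm or the gripper's body presses on something with over 40 N, if the wrist force passes 120 N, or if a joint passes its speed limit or range.

### The arm

A 7-joint arm with a two-finger parallel gripper is mounted at the origin on the work surface. World frame = base frame: x ahead of the robot, y to its left, z up, the work surface at z = 0. Lengths are in mm, angles in degrees, forces in N, time in s.
With the tool pointing down it reaches from about 425 to 875 mm from the base axis. Payload 8.4 kg.
Tool frame: the origin (TCP) lies where the fingers leave the gripper's body, on its centre line; the fingertips stand 70 mm ahead of it and the grasp point (between the pads) lies 51 mm ahead of it (bot.tip_extent is the distance from the TCP to the fingertips, in mm); z points along the fingers, y is the line along which they close (so a half turn about z gives the same grasp; the last joint's range is limited). The gripper opens to 87 mm and grips with 3 to 60 N. Pads are 19 mm wide; open, the fingers measure 117 mm over their backs; the gripper's body (75 mm by 190 mm) begins 51 mm behind the grasp point.
Start: joints at [-79.194, 19.091, 2.286, 83.961, -0.768, 76.965, -3.352], TCP at [184.501, 623.239, 292.246] pointing down, gripper open.
Joint ranges: [-147.57, 147.57], [-21.85, 119.76], [-74.77, 79.35], [14.55, 137.4], [-85.83, 265.84], [4.83, 119.75], [-152.11, 152.11]. Speed limits (degrees/s): [127.2, 127.2, 159.86, 159.86, 180, 180, 180].

### API

Orientations are given as [roll, pitch, yaw] about the fixed x, y, z axes, in that order (R = Rz(yaw) Ry(pitch) Rx(roll)).
In Python, from bench import bot, cams, finder gives the robot as it stands. The module is installed in compiled form; this text tells all that it offers.
- The arm moves only by the tool carry_out, never from a script. Its argument "moves" is a list of rows, each a list of 7 numbers: the shift along the world's x, y, z in cm, then the turn, a rotation vector about the world's x, y, z in degrees, then the opening, from 0 (shut) to 1 (fully open). A call has 1 to 20 rows; each row shifts and turns the commanded pose from where the row before left it; what a row does not reach is not made up. A row lasts 1/12 s, in which the tool goes at most 41.7 mm and 7.16 degrees, less where a joint would pass 70% of its speed; a pose out of reach is approached as far as the arm can. A call is refused whole if a number of a shift passes 4.17 or a number of a turn 7.16, either way. A call with a gripper value outside its range is refused whole. The fingers move at their own pace and stop on an object; "newtons" is the grip in N (left out, the last holds). Time passes only in rows, so rows that do not move let the fingers close. It gives the time, the measured TCP pose, the force, the opening and the grip force at its end, in the units of the state.
- bot.sense(): the state, without advancing time (a new reading comes with each control period).
- cams.get_image(name): name is "side" or "top"; returns (picture, depth): 400x640x3 uint8, red, green, blue; 400x640 float32, mm along the optical axis (not along the pixel's ray), 0 where there is no reading.
- cams.camera_info(name): a dict with "fx", "fy", "cx", "cy" (pixels), "k1" (the pictures are not rectified: a ray, as slopes to the right and down, at radius r is drawn at 1 + k1 r^2 times it, then the intrinsics apply), "extrinsics" (4x4, takes a point from camera to world coordinates). Camera axes: x right, y down, z forward; pixel columns grow to the right and rows downward; lengths in mm; the calibration is good to about 2 mm. A picture is of the moment at which its call begins. camera_info takes no time and is no camera call.
- bot.hand_in(): hands the job in; it is judged then, once.
Trained networks look in the newest picture that a camera, given by its name, has taken for a name from the list of things; names that differ only in an ending like _2 or _b are one class to them, and where a whole thing is asked for, a point or a joint stands for the part that bears it (a point fixed in the world has none). Each returns a list of dicts, best first, with "score" (0 to 1); they miss things now and then, are a little off and sometimes report something else, mostly with a low value. They report only what shows in the picture. A call takes as long as a camera call. They do not tell look-alikes from the thing itself.
- finder.search_frame(camera, thing): "position" ([x, y, z] in mm, in world coordinates, good to about 4 mm: the middle of the surface that is visible of it).
- finder.trace(camera, thing): "region" (400x640 bool, what is visible of it).
The state is a dict: "time": time; "joint_positions": joint angles; "qvel": joint speeds; "joint_torque": joint torques, N m; "position": TCP position; "orientation": TCP orientation; "force": force on the tool from outside, world axes, zero at the start; "moment": the same for the moment, N m; "finger_gap": finger opening in mm; "finger_force": force on a finger pad.
Only numpy, scipy, OpenCV 4.12 (cv2) and the standard library are available. Lean on these libraries where they do the work, as an engineer would, in place of code of your own. Each camera call takes 0.05 s, during which the arm holds its last target. There are 200 camera calls.

## Working session

There is one attempt and no reset: what is moved stays moved. The work goes in short steps, Python scripts to look and compute and a tool call to move; the robot and the scene stay as the last step left them, time stands still between calls to the robot, and variables do not carry over. Pictures are saved under pics/ and viewed, at most 14 in all, crops included, and the job is handed in when it is done.

Besides the shell and the picture viewer there is one more tool, called after "Call:" as a command line: name --pt "numbers of a row" for each row, then --argument value for the rest. carry_out: Moves the arm, as the interface text tells. Its arguments: {"type":"object","properties":{"moves":{"type":"array"},"newtons":{"type":"number"}},"required":["moves"]}

```bash
mkdir -p pics; cat > h.py <<'E'
import numpy as np, cv2
from bench import bot, cams, finder
def pts(name, depth):
    i=cams.camera_info(name); v,u=np.mgrid[0:400,0:640]
    K=np.array([[i['fx'],0,i['cx']],[0,i['fy'],i['cy']],[0,0,1]]); 
    p=cv2.undistortPoints(np.stack([u,v],-1).reshape(-1,1,2).astype(np.float64),K,np.array([i['k1'],0,0,0,0])).reshape(400,640,2)
    P=np.dstack([p[...,0]*depth,p[...,1]*depth,depth,np.ones_like(depth)])
    W=(P@np.array(i['extrinsics']).T)[...,:3]; W[depth<=0]=np.nan
    return W
E
python3 - <<'E'
from h import *
for c in ['top','side']:
    im,d=cams.get_image(c); cv2.imwrite(f'pics/{c}0.png',im[...,::-1]); W=pts(c,d)
    np.save(f'{c}0.npy',W)
    print(c,np.round(np.array(cams.camera_info(c)['extrinsics']),2).tolist())
    for t in ['parcel_square','parcel_tube','parcel_slim','parcel_wide','stock_rack','dispatch_rack','tray_wide']:
        r=finder.search_frame(c,t)
        print(t,[(np.round(x['position']).tolist(),round(x['score'],2)) for x in r[:5]])
s=bot.sense(); print({k:np.round(v,2).tolist() for k,v in s.items()})
E
```

```text
top [[0.08, -0.97, 0.21, 266.94], [-1.0, -0.08, 0.02, -18.73], [-0.01, -0.21, -0.98, 1007.55], [0.0, 0.0, 0.0, 1.0]]
parcel_square [([505.0, -174.0, 93.0], 0.87)]
parcel_tube [([506.0, -252.0, 93.0], 0.8)]
parcel_slim [([483.0, -91.0, 84.0], 0.43)]
parcel_wide [([484.0, -91.0, 83.0], 0.7)]
stock_rack [([474.0, -200.0, 8.0], 0.6)]
dispatch_rack [([556.0, 207.0, 5.0], 0.6)]
tray_wide []
side [[0.95, -0.23, 0.23, 173.44], [-0.32, -0.67, 0.67, -836.8], [0.01, -0.71, -0.71, 946.04], [0.0, 0.0, 0.0, 1.0]]
parcel_square [([504.0, -193.0, 73.0], 0.78)]
parcel_tube [([509.0, -274.0, 84.0], 0.7)]
parcel_slim [([520.0, -354.0, 79.0], 0.71)]
parcel_wide [([483.0, -107.0, 81.0], 0.85), ([362.0, -12.0, 60.0], 0.64)]
stock_rack [([470.0, -295.0, 10.0], 0.96)]
dispatch_rack [([553.0, 185.0, 3.0], 0.74), ([509.0, -367.0, 10.0], 0.64), ([459.0, -103.0, 16.0], 0.59)]
tray_wide [([490.0, -272.0, 14.0], 0.48)]
{'time': 0.8, 'joint_positions': [-79.19, 19.09, 2.29, 83.96, -0.77, 76.97, -3.35], 'qvel': [0.02, 0.01, -0.0, 0.02, 0.04, -0.1, -0.14], 'joint_torque': [-0.0, -65.61, 1.33, -40.4, -0.06, 0.03, 0.0], 'position': [184.5, 623.23, 292.27], 'orientation': [-180.0, 0.0, 163.51], 'force': [-0.61, -0.41, 0.11], 'moment': [-0.03, 0.04, 0.06], 'finger_force': 0.0, 'finger_gap': 86.84}
```

View pictures.

View pics/top0.png

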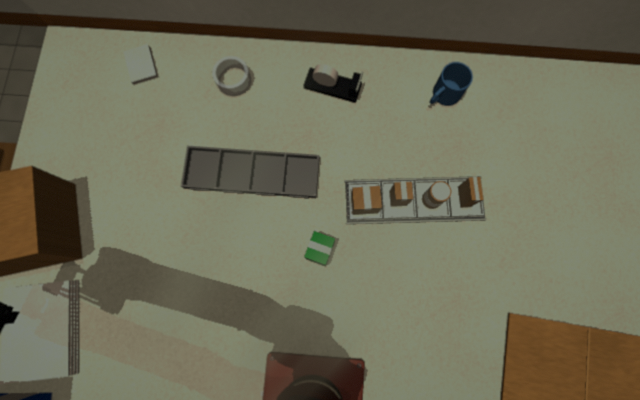

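View pics/side0.png

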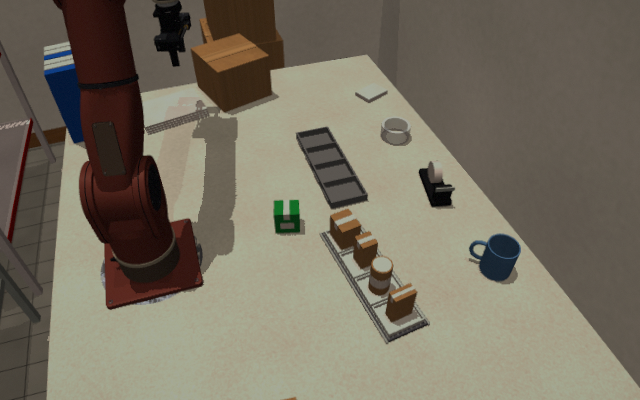

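The top picture shows the dispatch rack at (183-320, 147-197) and the stock row at (347-484, 178-222), holding, left to right, wide (367,198), square (402,192), tube (437,193) and slim (472,192). The green look-alike is at (320,248). The side view agrees. Next I measure poses.

```bash
python3 - <<'E'
from h import *
import cv2
def rect(P):
    (c,s,a)=cv2.minAreaRect(P.astype(np.float32)); return np.round(c,1),np.round(s,1),round(a,1)
for c in ['top','side']:
    W=np.load(f'{c}0.npy'); X,Y,Z=W[...,0],W[...,1],W[...,2]
    tab=(Z<6)&(Z>-8)&(abs(X-500)<150)&(abs(Y)<400); print(c,'table z',np.nanmedian(Z[tab]))
    for n,lo in [('wide',(484,-95,68,95)),('square',(505,-178,78,105)),('tube',(507,-258,85,110)),('slim',(515,-340,82,110))]:
        m=(abs(X-lo[0])<55)&(abs(Y-lo[1])<45)&(Z>45)
        zt=np.nanpercentile(Z[m],95); t=m&(Z>zt-5)
        P=np.stack([X[t],Y[t]],1); print(n,t.sum(),'ztop',round(float(np.median(Z[t])),1),'mean',P.mean(0).round(1),*rect(P))
    m=(Z>12)&(Z<32)&(abs(X-556)<90)&(Y>20)&(Y<400); P=np.stack([X[m],Y[m]],1); print('disp',m.sum(),*rect(P),np.nanpercentile(Z[m],[50,95]))
    m=(Z>6)&(Z<30)&(abs(X-500)<85)&(Y>-420)&(Y<-10); P=np.stack([X[m],Y[m]],1); print('stock',m.sum(),*rect(P))
for c in ['top','side']:
    cams.get_image(c)
    for n in ['dispatch_rack','stock_rack']:
        r=finder.trace(c,n)
        if r:
            W=np.load(f'{c}0.npy'); m=r[0]['region']&(W[...,2]<35)&(W[...,2]>-5); P=W[m][:,:2]; print(c,n,round(r[0]['score'],2),*rect(P))
im=cv2.imread('pics/top0.png')[140:260,170:500]; cv2.imwrite('pics/crop.png',cv2.resize(im,None,fx=2.4,fy=2.4,interpolation=cv2.INTER_CUBIC))
E
```

```text
top table z 0.9869142207073196
wide 588 ztop 84.9 mean [490.  -93.2] [490.  -93.5] [54.9 65.5] 8.1
square 307 ztop 94.8 mean [ 510.3 -177.3] [ 510.1 -177.9] [41.5 42.3] 6.0
tube 330 ztop 101.2 mean [ 513.8 -262.5] [ 513.6 -262.1] [48.  48.1] 32.8
slim 276 ztop 99.0 mean [ 527.4 -345.7] [ 527.3 -346. ] [56.1 29.1] 6.4
disp 1545 [550.6 203.8] [114.8 346.8] 0.1 [24.0910979 28.1665919]
stock 3660 [ 498.2 -211.1] [164.3 388.1] 1.6
side table z -1.8668228616299984
wide 403 ztop 81.6 mean [487.5 -95.6] [488.6 -94.5] [57.4 67.9] 7.4
square 243 ztop 91.7 mean [ 508.7 -179.6] [ 509.1 -179.4] [44.6 44.3] 7.1
tube 302 ztop 97.9 mean [ 512.4 -264.1] [ 512.8 -264. ] [49.2 47.7] 5.8
slim 289 ztop 96.7 mean [ 527.3 -346.6] [ 527.4 -346.3] [57.8 29.6] 7.0
disp 1016 [548.8 203.8] [116.4 356.5] 0.2 [19.82026374 24.74345784]
stock 2872 [ 509.4 -222.9] [116.9 350.4] 6.3
top dispatch_rack 0.57 [555.4 208.6] [356.1 125.1] 89.8
top stock_rack 0.83 [ 513.6 -223.4] [122.5 355.3] 6.4
side dispatch_rack 0.82 [554.5 213.7] [127.9 376.3] 0.2
side stock_rack 0.87 [ 506.5 -221.4] [114.3 354.7] 7.2
```

View pics/crop.png

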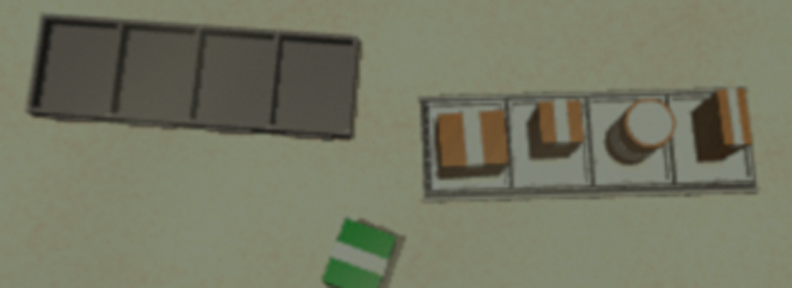

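The crop confirms four empty dispatch bays and the row order wide, square, tube, slim. The dispatch rack centre is about (550, 204) at yaw 0; the stock rack is at yaw 6.5. I'll grip each parcel along x, high enough that the fingertips stay above the bay walls.

Call:
carry_out --pt "1.0 -1.2 0 0 0 -3.3 1" --pt "2.0 -2.2 0 0 0 -3.3 1" --pt "2.5 -2.8 0 0 0 -3.3 1" --pt "2.5 -2.8 0 0 0 -3.3 1" --pt "2.5 -2.8 0 0 0 -3.3 1" --pt "2.5 -2.8 0 0 0 -3.3 1" --pt "2.5 -2.8 0 0 0 -3.3 1" --pt "2.5 -2.8 0 0 0 -3.3 1" --pt "2.5 -2.8 0 0 0 -3.3 1" --pt "2.5 -2.8 0 0 0 -3.3 1" --pt "2.5 -2.8 0 0 0 -3.3 1" --pt "0.6 -3.6 -0.6 0 0 -3.3 1" --pt "0.6 -3.6 -0.6 0 0 -3.3 1" --pt "0.6 -3.6 -0.6 0 0 -3.3 1" --pt "0.6 -3.6 -0.6 0 0 -3.3 1" --pt "0.6 -3.6 -0.6 0 0 -3.3 1" --pt "0.6 -3.6 -0.6 0 0 -3.3 1" --pt "0.6 -3.6 -0.6 0 0 -3.3 1" --pt "0.6 -3.6 -0.6 0 0 -3.3 1" --pt "0.2 -2.5 -0.6 0 0 -3.3 1" --newtons 25

```text
time: 2.77
position: [489.8, 20.7, 238.4]
orientation: [179.9, 0.0, 97.2]
force: [0.1, -1.0, 0.6]
finger_gap: 87.1
finger_force: 0.0
```

Call:
carry_out --pt "0 -2.0 0 0 0 0 1" --pt "0 -3.0 0 0 0 0 1" --pt "0 -3.0 0 0 0 0 1" --pt "0 -2.5 0 0 0 0 1" --pt "0 -1.0 0 0 0 0 1" --pt "0 0 0 0 0 0 1" --pt "0 0 0 0 0 0 1" --pt "0 0 0 0 0 0 1"

```text
time: 3.43
position: [489.7, -89.1, 238.2]
orientation: [-180.0, -0.0, 97.6]
force: [-0.4, 1.2, 0.3]
finger_gap: 87.0
finger_force: 0.0
```

```bash
python3 - <<'E'
from h import *
s=bot.sense(); print({k:np.round(s[k],2).tolist() for k in ['time','position','orientation','joint_positions','force']})
E
```

```text
{'time': 3.43, 'position': [489.67, -89.06, 238.15], 'orientation': [-179.99, -0.03, 97.61], 'joint_positions': [-34.31, 2.89, 41.29, 110.52, -2.1, 67.34, 15.36], 'force': [-0.39, 1.17, 0.3]}
```

Call:
carry_out --pt "0 -0.5 -1.0 0 0 0 1" --pt "0 0 -2.0 0 0 0 1" --pt "0 0 -2.0 0 0 0 1" --pt "0 0 -2.0 0 0 0 1" --pt "0 0 -2.0 0 0 0 1" --pt "0 0 -1.5 0 0 0 1" --pt "0 0 -1.2 0 0 0 1" --pt "0 0 -0.9 0 0 0 1" --pt "0 0 0 0 0 0 1" --pt "0 0 0 0 0 0 0.3" --pt "0 0 0 0 0 0 0.3" --pt "0 0 0 0 0 0 0.3" --pt "0 0 0 0 0 0 0.3" --pt "0 0 0 0 0 0 0.3" --pt "0 0 0 0 0 0 0.3"

```text
time: 4.68
position: [489.8, -95.7, 112.6]
orientation: [180.0, -0.0, 97.5]
force: [1.7, 1.1, 1.2]
finger_gap: 55.0
finger_force: 0.8
```

Call:
carry_out --pt "0 0 0 0 0 0 0" --pt "0 0 0 0 0 0 0" --pt "0 0 0 0 0 0 0" --pt "0 0 0.5 0 0 0 0" --pt "0 0 1.0 0 0 0 0" --pt "0 0 1.0 0 0 0 0" --pt "0 0 1.0 0 0 0 0"

```text
time: 5.27
position: [489.4, -95.9, 148.3]
orientation: [-180.0, 0.0, 97.5]
force: [0.7, -0.4, -1.2]
finger_gap: 53.8
finger_force: 25.0
```

Call:
carry_out --pt "0 0 1.5 0 0 0 0" --pt "0 0 2.0 0 0 0 0" --pt "0 0 2.0 0 0 0 0" --pt "0 0 1.5 0 0 0 0" --pt "0 0 1.0 0 0 0 0" --pt "0.4 1.1 0 0 0 0 0" --pt "0.7 2.0 0 0 0 -1.5 0" --pt "0.9 2.5 0 0 0 -1.5 0" --pt "0.9 2.5 0 0 0 -1.5 0" --pt "0.9 2.5 0 0 0 -1.5 0" --pt "0.9 2.5 0 0 0 -1.5 0" --pt "0.7 2.0 0 0 0 0 0" --pt "0.4 1.2 0 0 0 0 0" --pt "0.3 0.8 0 0 0 0 0" --pt "0 0 0 0 0 0 0" --pt "0 0 0 0 0 0 0" --pt "0 0 0 0 0 0 0"

```text
time: 6.68
position: [550.2, 73.6, 227.2]
orientation: [-180.0, 0.0, 89.9]
force: [-0.1, -0.2, -2.0]
finger_gap: 54.4
finger_force: 25.0
```

```bash
python3 - <<'E'
from h import *
for c in ['top','side']:
    im,d=cams.get_image(c); cv2.imwrite(f'pics/{c}1.png',im[...,::-1]); W=pts(c,d); X,Y,Z=np.moveaxis(W,-1,0)
    r=finder.trace(c,'parcel_wide')
    for q in r:
        P=W[q['region']]; print(c,round(q['score'],2),np.nanmedian(P,0).round(1),np.nanpercentile(P,[2,98],axis=0).round(1).tolist())
    m=(Z>12)&(Z<32)&(abs(X-556)<90)&(Y>-20)&(Y<400)
    P=np.stack([X[m],Y[m]],1); print('disp',cv2.minAreaRect(P.astype(np.float32)))
W=np.load('top0.npy'); X,Y,Z=np.moveaxis(W,-1,0)
# wall histogram in y for bays
m=(Z>17)&(Z<32)&(abs(X-550)<40)&(Y>10)&(Y<400)
h,e=np.histogram(Y[m],np.arange(20,390,3)); print([(int(a),int(b)) for a,b in zip(e,h) if b>5])
s=bot.sense(); print(s['position'],s['finger_gap'])
E
```

```text
top 0.96 [362.9   6.8  72.8] [[308.7, -21.0, 8.7], [396.9, 32.8, 633.2]]
disp ((551.2764282226562, 203.65025329589844), (115.24353790283203, 346.7494201660156), 0.30738523602485657)
side 0.92 [545.7  44.8 177.4] [[520.6, 40.2, 128.5], [573.9, 85.2, 198.8]]
side 0.83 [358.5 -11.6  61.1] [[325.9, -25.7, -1.0], [393.4, 33.9, 72.3]]
disp ((548.7784423828125, 202.81663513183594), (114.69786071777344, 353.8534240722656), 0.38254424929618835)
[(29, 23), (32, 34), (35, 8), (113, 18), (116, 36), (119, 19), (200, 49), (203, 27), (284, 41), (287, 38), (290, 13), (368, 23), (371, 55), (374, 20)]
[550.41544236  74.25133164 227.40646408] 53.81322340878104
```

View pics/side1.png

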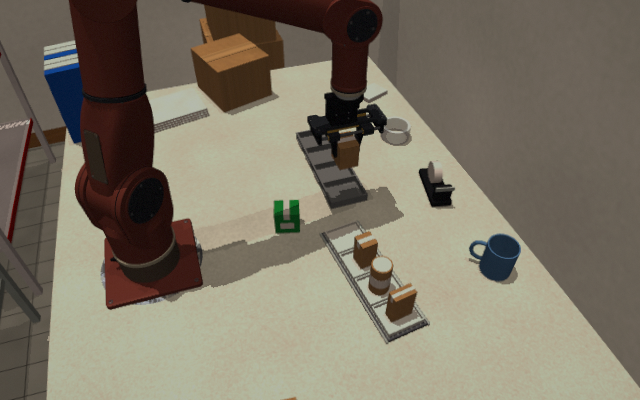

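The side view shows the wide parcel upright in the gripper at (347,152) over the right-end bay, with the other parcels undisturbed. Lowering it.

Call:
carry_out --pt "0 -0.1 -1.0 0 0 0 0" --pt "0 0 -2.0 0 0 0 0" --pt "0 0 -2.0 0 0 0 0" --pt "0 0 -2.0 0 0 0 0" --pt "0 0 -2.0 0 0 0 0" --pt "0 0 -1.4 0 0 0 0" --pt "0 0 -0.8 0 0 0 0" --pt "0 0 -0.5 0 0 0 0" --pt "0 0 -0.2 0 0 0 0" --pt "0 0 0 0 0 0 0" --pt "0 0 0 0 0 0 0"

```text
time: 7.8
position: [551.0, 74.2, 108.9]
orientation: [179.9, -0.0, 90.0]
force: [0.2, 0.3, -2.3]
finger_gap: 53.8
finger_force: 25.0
```

Call:
carry_out --pt "0 0 -0.1 0 0 0 0" --pt "0 0 -0.1 0 0 0 0" --pt "0 0 -0.1 0 0 0 0" --pt "0 0 0 0 0 0 0" --pt "0 0 0 0 0 0 0"

```text
time: 8.22
position: [550.7, 74.3, 105.7]
orientation: [180.0, -0.0, 90.0]
force: [-1.5, -0.2, 2.3]
finger_gap: 53.8
finger_force: 25.0
```

Call:
carry_out --pt "0 0 0 0 0 0 1" --pt "0 0 0 0 0 0 1" --pt "0 0 0 0 0 0 1" --pt "0 0 0 0 0 0 1" --pt "0 0 0 0 0 0 1" --pt "0 0 1.0 0 0 0 1" --pt "0 0 2.0 0 0 0 1" --pt "0 0 3.0 0 0 0 1" --pt "0 0 3.0 0 0 0 1" --pt "0 0 2.5 0 0 0 1" --pt "-0.2 -1.3 1.0 0 0 0 1" --pt "-0.5 -3.0 0 0 0 1.5 1" --pt "-0.6 -3.5 0 0 0 1.5 1" --pt "-0.6 -3.5 0 0 0 1.5 1" --pt "-0.6 -3.5 0 0 0 1.0 1" --pt "-0.6 -3.5 0 0 0 1.0 1" --pt "-0.5 -3.0 0 0 0 0 1" --pt "-0.3 -2.5 0 0 0 0 1" --pt "-0.2 -1.5 0 0 0 0 1" --pt "0 0 0 0 0 0 1"

```text
time: 9.88
position: [507.8, -183.5, 230.6]
orientation: [-180.0, 0.1, 96.2]
force: [-0.5, 0.2, 0.4]
finger_gap: 87.0
finger_force: 0.0
```

```bash
python3 - <<'E'
from h import *
s=bot.sense(); print({k:np.round(s[k],2).tolist() for k in ['time','position','orientation','qvel']})
for c in ['top','side']:
    im,d=cams.get_image(c); cv2.imwrite(f'pics/{c}2.png',im[...,::-1]); W=pts(c,d); X,Y,Z=np.moveaxis(W,-1,0)
    for n,x,y in [('wide',550,76),('square',509.6,-178.6),('tube',513,-263),('slim',527,-346)]:
        m=(abs(X-x)<38)&(abs(Y-y)<40)&(Z>55)&(Z<106)
        if m.sum()<50: print(c,n,'hidden');continue
        t=m&(Z>np.nanpercentile(Z[m],95)-5); P=np.stack([X[t],Y[t]],1).astype(np.float32); r=cv2.minAreaRect(P)
        print(c,n,t.sum(),np.round(r[0],1),np.round(r[1],1),round(r[2],1),'z',np.median(Z[t]).round(1))
s=bot.sense(); print({k:np.round(s[k],2).tolist() for k in ['time','position','orientation']})
E
```

```text
{'time': 9.88, 'position': [507.8, -183.45, 230.62], 'orientation': [-179.99, 0.08, 96.16], 'qvel': [-2.29, -0.28, -2.73, 0.41, -0.19, 0.09, -3.79]}
top wide 549 [550.   76.2] [54.9 65.9] 0.3 z 77.9
top square hidden
top tube hidden
top slim hidden
side wide 172 [541.5  75. ] [41.5 68.2] 0.4 z 74.7
side square 240 [ 509.3 -179.1] [44.8 43.7] 5.6 z 91.6
side tube 302 [ 512.7 -263.2] [50.2 47.9] 11.8 z 97.7
side slim 293 [ 527.5 -345.8] [58.3 29.8] 6.6 z 96.7
{'time': 9.98, 'position': [509.01, -179.45, 230.29], 'orientation': [-179.99, -0.01, 96.4]}
```

View pics/side2.png

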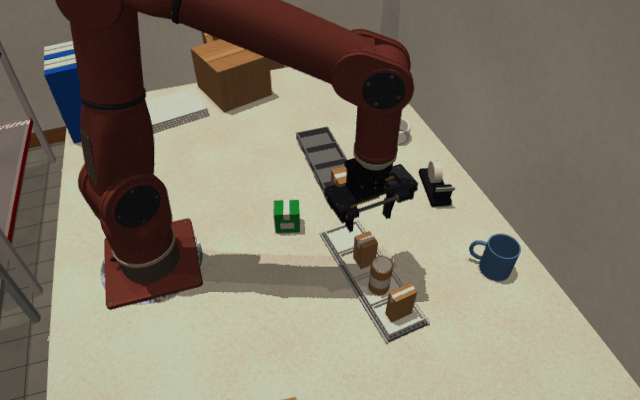

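The side view shows the wide parcel standing in the right-end bay at (339,178), measured centre (550, 76). The gripper is above the square parcel. Picking it now.

Call:
carry_out --pt "0.1 0.1 -1.0 0 0 0 1" --pt "0 0 -2.0 0 0 0 1" --pt "0 0 -2.5 0 0 0 1" --pt "0 0 -2.5 0 0 0 1" --pt "0 0 -2.0 0 0 0 1" --pt "0 0 -1.0 0 0 0 1" --pt "0 0 -0.3 0 0 0 1" --pt "0 0 0 0 0 0 1" --pt "0 0 0 0 0 0 0" --pt "0 0 0 0 0 0 0" --pt "0 0 0 0 0 0 0" --pt "0 0 0 0 0 0 0" --pt "0 0 0 0 0 0 0" --pt "0 0 0 0 0 0 0" --pt "0 0 0 0 0 0 0" --pt "0 0 0 0 0 0 0" --pt "0 0 0 0 0 0 0"

```text
time: 11.4
position: [510.6, -177.8, 117.3]
orientation: [180.0, 0.0, 96.5]
force: [1.6, 0.5, 1.4]
finger_gap: 42.1
finger_force: 25.0
```

Call:
carry_out --pt "0 0 1.0 0 0 0 0" --pt "0 0 2.5 0 0 0 0" --pt "0 0 3.0 0 0 0 0" --pt "0 0 3.0 0 0 0 0" --pt "0 0 1.8 0 0 0 0" --pt "0.1 1.5 0 0 0 0 0" --pt "0.3 2.8 0 0 0 0 0" --pt "0.4 3.3 0 0 0 -0.8 0" --pt "0.4 3.3 0 0 0 -0.8 0" --pt "0.4 3.3 0 0 0 -0.8 0" --pt "0.4 3.3 0 0 0 -0.8 0" --pt "0.4 3.3 0 0 0 -0.8 0" --pt "0.4 3.3 0 0 0 -0.8 0" --pt "0.4 3.3 0 0 0 -0.8 0" --pt "0.4 3.3 0 0 0 -0.8 0" --pt "0.2 2.0 0 0 0 0 0" --pt "0.1 1.2 0 0 0 0 0" --pt "0 0 0 0 0 0 0" --pt "0 0 0 0 0 0 0" --pt "0 0 0 0 0 0 0"

```text
time: 13.07
position: [549.6, 159.0, 230.4]
orientation: [-180.0, 0.1, 90.0]
force: [0.8, -0.2, -1.3]
finger_gap: 41.5
finger_force: 25.0
```

Call:
carry_out --pt "0 0.1 -1.0 0 0 0 0" --pt "0 0 -2.0 0 0 0 0" --pt "0 0 -2.5 0 0 0 0" --pt "0 0 -2.5 0 0 0 0" --pt "0 0 -2.0 0 0 0 0" --pt "0 0 -1.0 0 0 0 0" --pt "0 0 -0.5 0 0 0 0" --pt "0 0 -0.2 0 0 0 0" --pt "0 0 0 0 0 0 0" --pt "0 0 0 0 0 0 0"

```text
time: 13.9
position: [550.2, 162.2, 114.3]
orientation: [179.9, -0.0, 90.1]
force: [0.8, 0.5, -2.5]
finger_gap: 42.3
finger_force: 25.0
```

Call:
carry_out --pt "0 0 -0.2 0 0 0 0" --pt "0 0 -0.1 0 0 0 0" --pt "0 0 -0.1 0 0 0 0" --pt "0 0 0 0 0 0 0" --pt "0 0 0 0 0 0 0"

```text
time: 14.32
position: [549.9, 162.4, 110.3]
orientation: [180.0, -0.0, 90.1]
force: [-2.4, -0.6, 6.5]
finger_gap: 41.8
finger_force: 25.0
```

Call:
carry_out --pt "0 0 0 0 0 0 1" --pt "0 0 0 0 0 0 1" --pt "0 0 0 0 0 0 1" --pt "0 0 0 0 0 0 1" --pt "0 0 0 0 0 0 1" --pt "0 0 1.0 0 0 0 1" --pt "0 0 2.5 0 0 0 1" --pt "0 0 3.0 0 0 0 1" --pt "0 0 3.0 0 0 0 1" --pt "0 0 2.0 0 0 0 1" --pt "0 -2.0 0.5 0 0 0 1" --pt "-0.3 -3.5 0 0 0 0.8 1" --pt "-0.3 -3.8 0 0 0 0.8 1" --pt "-0.3 -3.8 0 0 0 0.8 1" --pt "-0.3 -3.8 0 0 0 0.8 1" --pt "-0.3 -3.8 0 0 0 0.8 1" --pt "-0.3 -3.8 0 0 0 0.8 1" --pt "-0.3 -3.8 0 0 0 0.8 1" --pt "-0.3 -3.8 0 0 0 0.8 1" --pt "-0.3 -3.8 0 0 0 0 1"

```text
time: 15.98
position: [522.0, -198.6, 230.2]
orientation: [179.9, -0.0, 96.6]
force: [0.9, 0.4, -0.3]
finger_gap: 87.0
finger_force: 0.0
```

Call:
carry_out --pt "-0.4 -3.0 0 0 0 0 1" --pt "-0.3 -2.0 0 0 0 0 1" --pt "-0.1 -1.2 0 0 0 0 1" --pt "0 0 0 0 0 0 1" --pt "0 0 0 0 0 0 1" --pt "0 0 0 0 0 0 1"

```text
time: 16.48
position: [514.9, -257.5, 229.4]
orientation: [180.0, -0.0, 96.6]
force: [-0.2, 0.6, -1.2]
finger_gap: 87.1
finger_force: 0.0
```

```bash
python3 - <<'E'
from h import *
for c in ['top','side']:
    im,d=cams.get_image(c); cv2.imwrite(f'pics/{c}3.png',im[...,::-1]); W=pts(c,d); X,Y,Z=np.moveaxis(W,-1,0)
    for n,x,y in [('wide',550,76),('square',550,161),('tube',513,-263),('slim',527,-346)]:
        m=(abs(X-x)<38)&(abs(Y-y)<40)&(Z>55)&(Z<106)
        if m.sum()<50: print(c,n,'hidden');continue
        t=m&(Z>np.nanpercentile(Z[m],95)-5); P=np.stack([X[t],Y[t]],1).astype(np.float32); r=cv2.minAreaRect(P)
        print(c,n,t.sum(),np.round(r[0],1),np.round(r[1],1),round(r[2],1),'z',np.median(Z[t]).round(1))
s=bot.sense(); print({k:np.round(s[k],2).tolist() for k in ['time','position','orientation']})
E
```

```text
top wide 535 [550.4  76.3] [54.5 66.1] 0.6 z 77.8
top square 281 [549.8 162.1] [43.2 41.9] 1.0 z 87.6
top tube hidden
top slim hidden
side wide 283 [548.7  76. ] [54.5 69.7] 1.1 z 74.5
side square 120 [548.2 160.1] [43.5 48. ] 0.3 z 84.3
side tube 296 [ 512.2 -263. ] [49.6 47.5] 20.4 z 97.9
side slim 299 [ 527.4 -346.8] [58.4 29.6] 6.3 z 96.6
{'time': 16.58, 'position': [515.03, -257.23, 229.33], 'orientation': [179.99, -0.04, 96.63]}
```

View pics/side3.png

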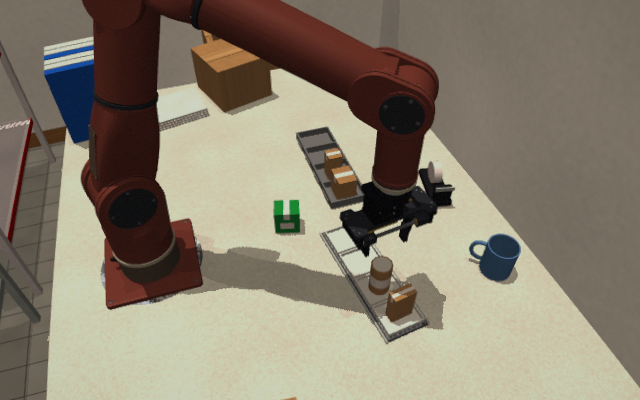

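Wide and square both stand in their bays, at (343,183) and (333,160). The tube at (380,275) and slim at (401,302) are still in stock. Picking the tube.

Call:
carry_out --pt "-0.2 -0.6 -1.0 0 0 0 1" --pt "0 0 -2.0 0 0 0 1" --pt "0 0 -2.5 0 0 0 1" --pt "0 0 -2.5 0 0 0 1" --pt "0 0 -2.0 0 0 0 1" --pt "0 0 -0.9 0 0 0 1" --pt "0 0 -0.3 0 0 0 1" --pt "0 0 0 0 0 0 1" --pt "0 0 0 0 0 0 0" --pt "0 0 0 0 0 0 0" --pt "0 0 0 0 0 0 0" --pt "0 0 0 0 0 0 0" --pt "0 0 0 0 0 0 0" --pt "0 0 0 0 0 0 0" --pt "0 0 0 0 0 0 0" --pt "0 0 0 0 0 0 0"

```text
time: 17.92
position: [512.8, -264.7, 117.5]
orientation: [180.0, 0.0, 96.5]
force: [0.2, -0.1, 1.8]
finger_gap: 49.6
finger_force: 25.0
```

Call:
carry_out --pt "0 0 1.0 0 0 0 0" --pt "0 0 2.5 0 0 0 0" --pt "0 0 3.0 0 0 0 0" --pt "0 0 3.0 0 0 0 0" --pt "0 0 1.8 0 0 0 0" --pt "0 1.5 0 0 0 0 0" --pt "0 2.8 0 0 0 0 0" --pt "0.3 3.3 0 0 0 -0.5 0" --pt "0.3 3.3 0 0 0 -0.5 0" --pt "0.3 3.3 0 0 0 -0.5 0" --pt "0.3 3.3 0 0 0 -0.5 0" --pt "0.3 3.3 0 0 0 -0.5 0" --pt "0.3 3.3 0 0 0 -0.5 0" --pt "0.3 3.3 0 0 0 -0.5 0" --pt "0.3 3.3 0 0 0 -0.5 0" --pt "0.3 3.3 0 0 0 -0.5 0" --pt "0.3 3.3 0 0 0 -0.5 0" --pt "0.3 3.3 0 0 0 -0.5 0" --pt "0.3 3.3 0 0 0 -0.5 0" --pt "0.1 3.3 0 0 0 -0.5 0"

```text
time: 19.58
position: [549.5, 208.5, 230.8]
orientation: [180.0, 0.0, 90.0]
force: [0.9, -0.2, -1.0]
finger_gap: 49.7
finger_force: 25.0
```

Call:
carry_out --pt "0 2.5 0 0 0 0 0" --pt "0 1.3 0 0 0 0 0" --pt "0 0 0 0 0 0 0" --pt "0 0 0 0 0 0 0" --pt "0 0 0 0 0 0 0" --pt "0 0 0 0 0 0 0"

```text
time: 20.08
position: [549.9, 243.0, 230.5]
orientation: [180.0, 0.0, 89.8]
force: [-0.2, -1.2, -1.1]
finger_gap: 49.6
finger_force: 25.0
```

```bash
python3 - <<'E'
from h import *
im,d=cams.get_image('side'); cv2.imwrite('pics/side4.png',im[...,::-1])
s=bot.sense(); print({k:np.round(s[k],2).tolist() for k in ['time','position','orientation','finger_gap','finger_force']})
E
```

```text
{'time': 20.13, 'position': [549.89, 243.35, 230.55], 'orientation': [179.99, 0.01, 89.86], 'finger_gap': 49.5, 'finger_force': 25.0}
```

View pics/side4.png

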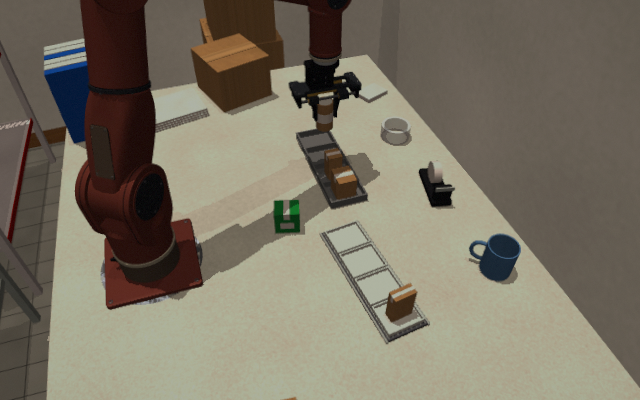

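The side view shows the tube held upright at (324,112), above the third bay. Lowering it.

Call:
carry_out --pt "0 0.1 -1.0 0 0 0 0" --pt "0 0 -2.0 0 0 0 0" --pt "0 0 -2.5 0 0 0 0" --pt "0 0 -2.5 0 0 0 0" --pt "0 0 -2.0 0 0 0 0" --pt "0 0 -1.0 0 0 0 0" --pt "0 0 -0.5 0 0 0 0" --pt "0 0 -0.2 0 0 0 0" --pt "0 0 0 0 0 0 0" --pt "0 0 0 0 0 0 0"

```text
time: 20.97
position: [550.2, 246.4, 114.3]
orientation: [179.9, -0.1, 90.0]
force: [0.4, 0.7, -1.0]
finger_gap: 49.5
finger_force: 25.0
```

Call:
carry_out --pt "0 0 -0.1 0 0 0 0" --pt "0 0 -0.1 0 0 0 0" --pt "0 0 -0.1 0 0 0 0" --pt "0 0 0 0 0 0 0" --pt "0 0 0 0 0 0 0"

```text
time: 21.38
position: [549.7, 246.4, 110.5]
orientation: [180.0, -0.0, 90.0]
force: [-0.0, 0.5, -0.4]
finger_gap: 49.6
finger_force: 25.0
```

Call:
carry_out --pt "0 0 -0.1 0 0 0 0" --pt "0 0 0 0 0 0 0" --pt "0 0 0 0 0 0 0"

```text
time: 21.63
position: [549.7, 246.4, 110.5]
orientation: [180.0, -0.1, 90.0]
force: [-4.2, -0.7, 12.3]
finger_gap: 49.5
finger_force: 25.0
```

Call:
carry_out --pt "0 0 0 0 0 0 1" --pt "0 0 0 0 0 0 1" --pt "0 0 0 0 0 0 1" --pt "0 0 0 0 0 0 1" --pt "0 0 0 0 0 0 1" --pt "0 0 1.0 0 0 0 1" --pt "0 0 2.5 0 0 0 1" --pt "0 0 3.0 0 0 0 1" --pt "0 0 3.0 0 0 0 1" --pt "0 0 2.0 0 0 0 1" --pt "0 -2.0 0.6 0 0 0 1" --pt "-0.2 -3.5 0 0 0 0.8 1" --pt "-0.2 -3.9 0 0 0 0.8 1" --pt "-0.2 -3.9 0 0 0 0.8 1" --pt "-0.2 -3.9 0 0 0 0.8 1" --pt "-0.2 -3.9 0 0 0 0.8 1" --pt "-0.2 -3.9 0 0 0 0.8 1" --pt "-0.2 -3.9 0 0 0 0.8 1" --pt "-0.2 -3.9 0 0 0 0.8 1" --pt "-0.2 -3.9 0 0 0 0 1"

```text
time: 23.3
position: [530.6, -123.1, 230.7]
orientation: [180.0, -0.0, 96.4]
force: [0.9, 0.6, -0.4]
finger_gap: 87.3
finger_force: 0.0
```

Call:
carry_out --pt "-0.2 -3.9 0 0 0 0 1" --pt "-0.2 -3.9 0 0 0 0 1" --pt "0 -3.9 0 0 0 0 1" --pt "0 -3.9 0 0 0 0 1" --pt "0 -3.5 0 0 0 0 1" --pt "0 -2.3 0 0 0 0 1" --pt "0 -1.2 0 0 0 0 1" --pt "0 0 0 0 0 0 1" --pt "0 0 0 0 0 0 1" --pt "0 0 0 0 0 0 1" --pt "0 0 0 0 0 0 1"

```text
time: 24.22
position: [528.2, -344.7, 230.2]
orientation: [180.0, -0.1, 96.6]
force: [-0.6, 0.7, -0.8]
finger_gap: 87.0
finger_force: 0.0
```

```bash
python3 - <<'E'
from h import *
for c in ['top','side']:
    im,d=cams.get_image(c); cv2.imwrite(f'pics/{c}5.png',im[...,::-1]); W=pts(c,d); X,Y,Z=np.moveaxis(W,-1,0)
    for n,x,y in [('wide',550,76),('square',550,161),('tube',550,246),('slim',527,-346)]:
        m=(abs(X-x)<38)&(abs(Y-y)<40)&(Z>55)&(Z<106)
        if m.sum()<50: print(c,n,'hidden');continue
        t=m&(Z>np.nanpercentile(Z[m],95)-5); P=np.stack([X[t],Y[t]],1).astype(np.float32); r=cv2.minAreaRect(P)
        print(c,n,t.sum(),np.round(r[0],1),np.round(r[1],1),round(r[2],1),'z',np.median(Z[t]).round(1))
s=bot.sense(); print({k:np.round(s[k],2).tolist() for k in ['time','position','orientation']})
E
```

```text
top wide 533 [549.9  76.3] [54.6 66.1] 0.8 z 77.9
top square 276 [549.8 161.9] [42.8 41.9] 0.7 z 87.7
top tube 309 [549.  247.8] [48.2 47.5] 88.1 z 93.7
top slim hidden
side wide 295 [548.5  75.5] [55.5 70.5] 0.8 z 74.6
side square 134 [547.4 161.4] [43.6 44.9] 0.3 z 84.4
side tube 128 [546.9 246. ] [48.1 48.4] 44.8 z 90.6
side slim 297 [ 527.3 -346.3] [58.3 29.4] 8.1 z 96.7
{'time': 24.32, 'position': [528.14, -345.17, 230.35], 'orientation': [179.97, -0.04, 96.54]}
```

View pics/side5.png

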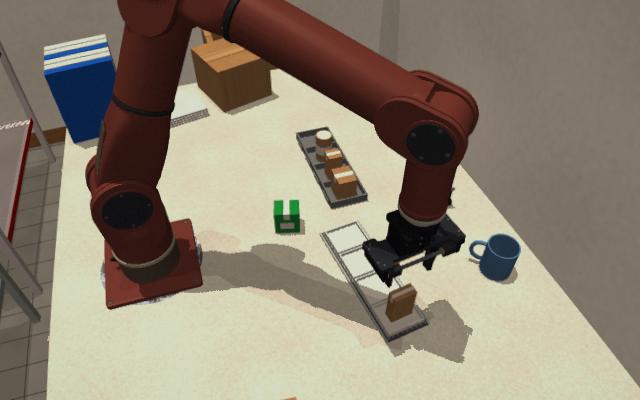

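The tube is upright in its bay at (323,138), beside the square and wide parcels. The slim carton at (401,302) is next, and the mug is clear of the gripper.

Call:
carry_out --pt "0 -0.1 -1.0 0 0 0 1" --pt "0 0 -2.0 0 0 0 1" --pt "0 0 -2.5 0 0 0 1" --pt "0 0 -2.5 0 0 0 1" --pt "0 0 -2.0 0 0 0 1" --pt "0 0 -1.0 0 0 0 1" --pt "0 0 -0.3 0 0 0 1" --pt "0 0 0 0 0 0 1" --pt "0 0 0 0 0 0 0" --pt "0 0 0 0 0 0 0" --pt "0 0 0 0 0 0 0" --pt "0 0 0 0 0 0 0" --pt "0 0 0 0 0 0 0" --pt "0 0 0 0 0 0 0" --pt "0 0 0 0 0 0 0" --pt "0 0 0 0 0 0 0"

```text
time: 25.65
position: [527.8, -347.8, 117.6]
orientation: [180.0, 0.0, 96.4]
force: [-1.3, 0.5, 3.2]
finger_gap: 56.1
finger_force: 24.9
```

Call:
carry_out --pt "0 0 1.0 0 0 0 0" --pt "0 0 2.5 0 0 0 0" --pt "0 0 3.0 0 0 0 0" --pt "0 0 3.0 0 0 0 0" --pt "0 0 1.8 0 0 0 0" --pt "0 1.5 0 0 0 0 0" --pt "0 2.8 0 0 0 0 0" --pt "0.2 3.3 0 0 0 -0.5 0" --pt "0.2 3.3 0 0 0 -0.5 0" --pt "0.2 3.3 0 0 0 -0.5 0" --pt "0.2 3.3 0 0 0 -0.5 0" --pt "0.2 3.3 0 0 0 -0.5 0" --pt "0.2 3.3 0 0 0 -0.5 0" --pt "0.2 3.3 0 0 0 -0.5 0" --pt "0.2 3.3 0 0 0 -0.5 0" --pt "0.2 3.3 0 0 0 -0.5 0" --pt "0.2 3.3 0 0 0 -0.5 0" --pt "0.2 3.3 0 0 0 -0.5 0" --pt "0 3.3 0 0 0 -0.5 0" --pt "0 3.3 0 0 0 -0.5 0"

```text
time: 27.32
position: [549.1, 125.5, 230.7]
orientation: [-180.0, 0.0, 89.9]
force: [0.6, 0.2, -1.8]
finger_gap: 55.9
finger_force: 24.9
```

Call:
carry_out --pt "0 3.3 0 0 0 0 0" --pt "0 3.3 0 0 0 0 0" --pt "0 3.3 0 0 0 0 0" --pt "0 3.3 0 0 0 0 0" --pt "0 3.3 0 0 0 0 0" --pt "0 2.6 0 0 0 0 0" --pt "0 1.5 0 0 0 0 0" --pt "0 0 0 0 0 0 0" --pt "0 0 0 0 0 0 0" --pt "0 0 0 0 0 0 0" --pt "0 0 0 0 0 0 0"

```text
time: 28.23
position: [550.1, 328.1, 230.5]
orientation: [180.0, 0.0, 89.8]
force: [0.4, 0.2, -1.8]
finger_gap: 55.6
finger_force: 24.9
```

```bash
python3 - <<'E'
from h import *
im,d=cams.get_image('side'); cv2.imwrite('pics/side6.png',im[...,::-1])
s=bot.sense(); print({k:np.round(s[k],2).tolist() for k in ['time','position','orientation','finger_gap','finger_force']})
E
```

```text
{'time': 28.28, 'position': [550.05, 328.35, 230.56], 'orientation': [179.99, 0.01, 89.77], 'finger_gap': 55.85, 'finger_force': 24.93}
```

View pics/side6.png

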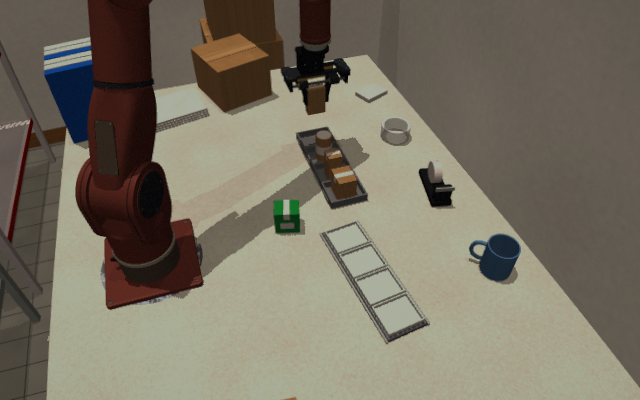

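The slim carton is held upright at (316,97), above the left-end bay. Lowering it.

Call:
carry_out --pt "0 0.1 -1.0 0 0 0 0" --pt "0 0 -2.0 0 0 0 0" --pt "0 0 -2.5 0 0 0 0" --pt "0 0 -2.5 0 0 0 0" --pt "0 0 -2.0 0 0 0 0" --pt "0 0 -1.0 0 0 0 0" --pt "0 0 -0.5 0 0 0 0" --pt "0 0 -0.2 0 0 0 0" --pt "0 0 0 0 0 0 0" --pt "0 0 -0.1 0 0 0 0" --pt "0 0 -0.1 0 0 0 0" --pt "0 0 0 0 0 0 0" --pt "0 0 0 0 0 0 0"

```text
time: 29.37
position: [549.7, 331.5, 111.8]
orientation: [180.0, -0.0, 89.9]
force: [-0.1, -0.7, -1.4]
finger_gap: 55.9
finger_force: 24.9
```

Call:
carry_out --pt "0 0 -0.1 0 0 0 0" --pt "0 0 0 0 0 0 0" --pt "0 0 0 0 0 0 0"

```text
time: 29.62
position: [549.8, 331.4, 110.6]
orientation: [180.0, -0.0, 89.9]
force: [-0.2, 0.2, 1.9]
finger_gap: 56.2
finger_force: 24.9
```

Call:
carry_out --pt "0 0 0 0 0 0 1" --pt "0 0 0 0 0 0 1" --pt "0 0 0 0 0 0 1" --pt "0 0 0 0 0 0 1" --pt "0 0 0 0 0 0 1" --pt "0 0 1.0 0 0 0 1" --pt "0 0 2.0 0 0 0 1" --pt "0 0 3.0 0 0 0 1" --pt "0 0 3.0 0 0 0 1" --pt "0 0 3.0 0 0 0 1" --pt "-1.0 1.0 2.0 0 0 0 1" --pt "-2.0 2.0 0 0 0 0 1" --pt "-2.0 2.0 0 0 0 0 1" --pt "-2.0 2.0 0 0 0 0 1" --pt "-2.0 2.0 0 0 0 0 1" --pt "-1.0 1.0 0 0 0 0 1" --pt "0 0 0 0 0 0 1" --pt "0 0 0 0 0 0 1" --pt "0 0 0 0 0 0 1" --pt "0 0 0 0 0 0 1"

```text
time: 31.28
position: [451.0, 429.7, 250.5]
orientation: [180.0, 0.0, 89.8]
force: [0.0, 0.1, -0.8]
finger_gap: 86.9
finger_force: 0.0
```

```bash
python3 - <<'E'
from h import *
for c in ['top','side']:
    im,d=cams.get_image(c); cv2.imwrite(f'pics/{c}7.png',im[...,::-1]); W=pts(c,d); X,Y,Z=np.moveaxis(W,-1,0)
    for n,x,y in [('wide',550,76),('square',550,161),('tube',550,246),('slim',550,331)]:
        m=(abs(X-x)<38)&(abs(Y-y)<40)&(Z>55)&(Z<106)
        if m.sum()<50: print(c,n,'hidden');continue
        t=m&(Z>np.nanpercentile(Z[m],95)-5); P=np.stack([X[t],Y[t]],1).astype(np.float32); r=cv2.minAreaRect(P)
        print(c,n,t.sum(),np.round(r[0],1),np.round(r[1],1),round(r[2],1),'z',np.median(Z[t]).round(1))
E
```

```text
top wide 542 [550.2  76.4] [55.  65.4] 0.5 z 77.8
top square 275 [549.5 162. ] [42.6 42.1] 0.2 z 87.8
top tube 303 [549.4 247.3] [47.7 48.2] 6.8 z 94.0
top slim 256 [549.8 332.7] [56.4 29.5] 0.3 z 91.6
side wide 292 [548.6  75.6] [69.8 54.9] 88.8 z 74.4
side square 135 [547.5 160.3] [42.2 41.9] 89.2 z 84.5
side tube 121 [547.1 246.5] [49.6 48.7] 47.2 z 90.5
side slim 100 [547.4 330.3] [57.2 33.5] 3.5 z 88.4
```

View pics/side7.png

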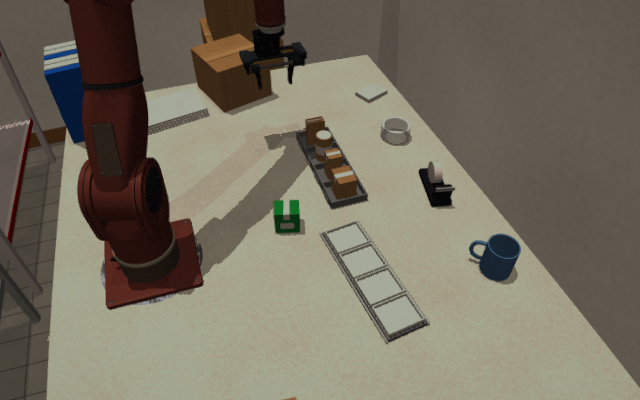

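All four parcels stand upright and centred in the bays. From the left-end bay to the right they are slim (315,128), tube (323,140), square (333,160) and wide (343,183). The other objects are untouched, so I'm handing in.

```bash
python3 -c "
from bench import bot
print(bot.hand_in())"
```

```text
the job is handed in; nothing more can be done
None
```

The job is handed in at about 31 s of the 109 s limit: all four parcels stand upright in the dispatch rack in reverse order (slim, tube, square, wide from left to right), and the final picture shows the tape roll, dispenser, mug and green look-alike undisturbed.

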